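# Reverse the row of baby-food pots into the drawer insert

## Task

The four baby-food pots stand on the white board in the order they were filled, and the wooden insert has to be stocked the other way round: move them all into its bays, one pot to a bay, in reverse order, so that the pot beside the board's black end goes into the bay farthest from the insert's black end, the next pot into the next bay, and so on until the last pot stands in the bay beside the insert's black end. Keep the pots upright, set them down rather than drop them, and leave each standing flat on the floor of its bay.

Things in the scene. Friction and masses are not known exactly. Their poses are not given: they have to be found in the camera images.
- board: source rack: white board, fixed, 72 (x) x 254 (y) x 12 mm, edge rails to 18 mm; a black block (18 mm long, 24 mm tall) outside its +y end marks its black end. Origin: centre of the underside, block excluded. The coasters lie along its y axis at x = 0, y = +93, +31, -31, -93 mm. The racks lie one nearer, one farther from the robot, either way round, roughly along world y.
- insert: target rack: wooden drawer insert, fixed, 68 (x) x 254 (y) x 24 mm, four empty open bays in a row; a black block (18 mm long, 24 mm tall) outside its +y end marks its black end. Origin: centre of the underside, block excluded. Bay centres x = 0, y = +93, +31, -31, -93 mm; each 56 x 56 mm inside, floor 6 mm and wall tops 24 mm above the origin, walls 6 mm thick.
- pot_red: a loose, rigid, closed upright baby-food pot, white with a red lid (top 16 mm) and a red band, a plain cylinder 40 mm in diameter and 66 mm tall, 85 to 170 g. Origin: centre of its underside; z along its axis, upwards. Starts upright on the red coaster.
- coaster_red: a fixed red square coaster, 54 x 54 x 4 mm, lying on the board (origin 12 mm above the board's origin); never moves, so it keeps showing where in the row the red pot stood. Origin: centre of its underside.
- pot_yellow: a loose, rigid, closed upright baby-food pot, white with a yellow lid (top 16 mm) and a yellow band, a plain cylinder 40 mm in diameter and 66 mm tall, 85 to 170 g. Origin: centre of its underside; z along its axis, upwards. Starts upright on the yellow coaster.
- coaster_yellow: a fixed yellow square coaster, 54 x 54 x 4 mm, lying on the board (origin 12 mm above the board's origin); never moves, so it keeps showing where in the row the yellow pot stood. Origin: centre of its underside.
- pot_blue: a loose, rigid, closed upright baby-food pot, white with a blue lid (top 16 mm) and a blue band, a plain cylinder 40 mm in diameter and 66 mm tall, 85 to 170 g. Origin: centre of its underside; z along its axis, upwards. Starts upright on the blue coaster.
- coaster_blue: a fixed blue square coaster, 54 x 54 x 4 mm, lying on the board (origin 12 mm above the board's origin); never moves, so it keeps showing where in the row the blue pot stood. Origin: centre of its underside.
- pot_green: a loose, rigid, closed upright baby-food pot, white with a green lid (top 16 mm) and a green band, a plain cylinder 40 mm in diameter and 66 mm tall, 85 to 170 g. Origin: centre of its underside; z along its axis, upwards. Starts upright on the green coaster.
- coaster_green: a fixed green square coaster, 54 x 54 x 4 mm, lying on the board (origin 12 mm above the board's origin); never moves, so it keeps showing where in the row the green pot stood. Origin: centre of its underside.
There are look-alikes about, which are no part of the job. What is shaped like the pot_blue but pink is not meant.

How it is judged:
By the outcome, as a careful person would: the job done as asked, in the order asked, and still so for the second after the job is handed in, with the robot touching nothing.
It also fails if it takes over 106 s, if anything falls off the work surface, if the arm or the gripper's body presses on something with over 40 N, if the wrist force passes 120 N, or if a joint passes its speed limit or range.

## Robot

A 6-joint arm with a two-finger parallel gripper is mounted at the origin on the work surface. World frame = base frame: x ahead of the robot, y to its left, z up, the work surface at z = 0. Lengths are in m, angles in rad, forces in N, time in s.
With the tool pointing down it reaches from about 0.25 to 0.85 m from the base axis. Payload 12.5 kg.
Tool frame: the origin (TCP) lies at the very end of the fingers, on their centre line; the grasp point (between the pads) lies 19 mm behind it; z points along the fingers, y is the line along which they close (so a half turn about z gives the same grasp; the last joint's range is limited). The gripper opens to 93 mm and grips with 3 to 60 N. Pads are 15 mm wide; open, the fingers measure 128 mm over their backs; the gripper's body (75 mm by 188 mm) begins 65 mm behind the grasp point.
Start: joints at [-1.255, 0.351, 1.652, -0, 1.139, -0.085], TCP at [0.215, -0.506, 0.219] pointing down, gripper open.
Joint ranges: [-2.75, 2.75], [-0.79, 2.1], [0.01, 2.65], [-1.57, 4.71], [0.07, 3.14], [-2.87, 2.87]. Speed limits (rad/s): [2.22, 2.22, 2.79, 3.14, 3.14, 3.14].

## Interface

Orientations are given as a unit quaternion [w, x, y, z].
In Python, from cell import * gives the robot as it stands.
- The arm moves only by the tool servo_tool, never from a script. Its argument "increments" is text: rows parted by semicolons, each of 7 numbers parted by spaces: the turn, a rotation vector about the tool's x, y, z in degrees, then the shift along the tool's x, y, z in m, then the opening, from 0 (shut) to 1 (fully open). A call has 1 to 12 rows; each row shifts and turns the commanded pose from where the row before left it, along the tool's axes as they then stand; what a row does not reach is not made up. A row lasts 1/8 s, in which the tool goes at most 62.5 mm and 10.7 degrees, less where a joint would pass 70% of its speed; a pose out of reach is approached as far as the arm can. A call with a gripper value outside its range is refused whole. The fingers move at their own pace and stop on an object; "force" is the grip in N (left out, the last holds). Time passes only in rows, so rows that do not move let the fingers close. It gives the time, the measured TCP pose, the force, the opening and the grip force at its end, in the units of the state.
- read_state(): the state, without advancing time (a new reading comes with each control period).
- capture(name): name is "scene" or "top" or "wrist"; returns the picture (480x640x3 uint8, blue, green, red); there is no depth.
- get_calibration(name): a dict with "camera_matrix" (3x3 intrinsics, pixels), "k1" (the pictures are not rectified: a ray, as slopes to the right and down, at radius r is drawn at 1 + k1 r^2 times it, then the intrinsics apply), "pose" (4x4, takes a point from camera to world coordinates). Camera axes: x right, y down, z forward; pixel columns grow to the right and rows downward; lengths in m; the calibration is good to about 2 mm. A picture is of the moment at which its call begins: read the wrist's pose just before it. get_calibration takes no time and is no camera call; for the wrist camera it gives the pose at the moment of the call.
- hand_in(): hands the job in; it is judged then, once.
The state is a dict: "time_s": time; "joint_positions": joint angles; "qd": joint speeds; "tau": joint torques, N m; "tcp_pos": TCP position; "eef_rot": TCP orientation; "force": force on the tool from outside, world axes, zero at the start; "wrist_torque": the same for the moment, N m; "finger_gap": finger opening in m; "grip_force": force on a finger pad.
Only numpy, scipy, OpenCV 4.12 (cv2) and the standard library are available. Lean on these libraries where they do the work, as an engineer would, in place of code of your own. Each camera call takes 0.05 s, during which the arm holds its last target. There are 200 camera calls.

## Working session

There is one attempt and no reset: what is moved stays moved. The work goes in short steps, Python scripts to look and compute and a tool call to move; the robot and the scene stay as the last step left them, time stands still between calls to the robot, and variables do not carry over. Pictures are saved under pics/ and viewed, at most 14 in all, crops included, and the job is handed in when it is done.

Besides the shell and the picture viewer there is one more tool, called after "Emit:" as a command line: name --argument value ..., lists and objects as JSON in quotes. servo_tool: Moves the arm, as the interface text tells. Its arguments: {"type":"object","properties":{"increments":{"type":"string"},"force":{"type":"number"}},"required":["increments"]}

```bash
mkdir -p pics; ls; python3 - <<'E'
from cell import *
import cv2, numpy as np
s=read_state(); print(s)
for n in ("scene","top"):
    cv2.imwrite(f"pics/{n}0.png",capture(n)); c=get_calibration(n); print(n,c)
E
```

```text
pics
{'time_s': 0.0, 'joint_positions': array([-1.25458827e+00,  3.51194453e-01,  1.65240045e+00,  5.03733357e-08,
        1.13909367e+00, -8.46009255e-02]), 'qd': array([ 0.00112567, -0.00043308,  0.00167679, -0.00032634,  0.00058215,
        0.00064358]), 'tau': array([-2.53112521e-03, -4.97331870e+01, -2.85253608e+01,  6.98141218e-02,
        2.58265523e-02, -1.01749285e-04]), 'tcp_pos': array([ 0.21450986, -0.50608532,  0.2181333 ]), 'eef_rot': array([-5.44292613e-04,  9.79985993e-01,  1.99065701e-01, -6.32912781e-05]), 'force': array([0.00853279, 0.55362653, 0.27157723]), 'wrist_torque': array([ 0.01715163,  0.0089093 , -0.06706235]), 'grip_force': 0.0, 'finger_gap': 0.09285075232466458}
scene {'camera_matrix': array([[505.16537855,   0.        , 318.25412061],
       [  0.        , 505.16537855, 239.81476387],
       [  0.        ,   0.        ,   1.        ]]), 'k1': 0.030588120834415755, 'pose': array([[-0.46591872,  0.5959588 , -0.65402818,  1.13190588],
       [ 0.88482035,  0.3167834 , -0.34167414,  0.14940745],
       [ 0.00356156, -0.73788982, -0.67491179,  0.72416649],
       [ 0.        ,  0.        ,  0.        ,  1.        ]])}
top {'camera_matrix': array([[435.44174046,   0.        , 316.61473305],
       [  0.        , 435.44174046, 236.28289727],
       [  0.        ,   0.        ,   1.        ]]), 'k1': -0.02318358514775874, 'pose': array([[-0.03176054, -0.97267575,  0.2299851 ,  0.28697553],
       [-0.99947407,  0.02940052, -0.01368204, -0.19359623],
       [ 0.00654651, -0.23029869, -0.97309797,  0.76564277],
       [ 0.        ,  0.        ,  0.        ,  1.        ]])}
```

View pics/top0.png

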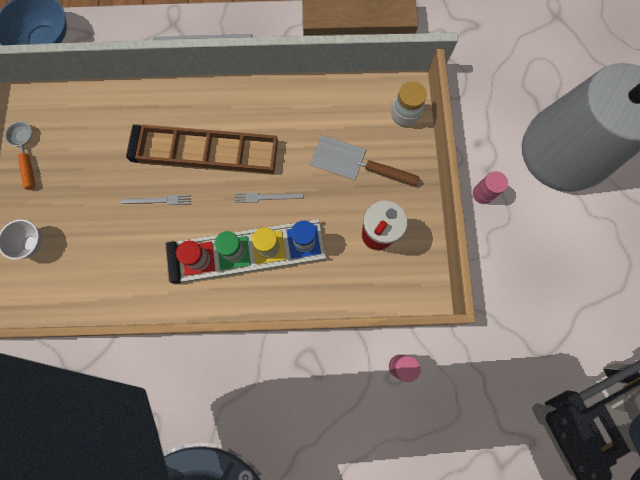

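View pics/scene0.png

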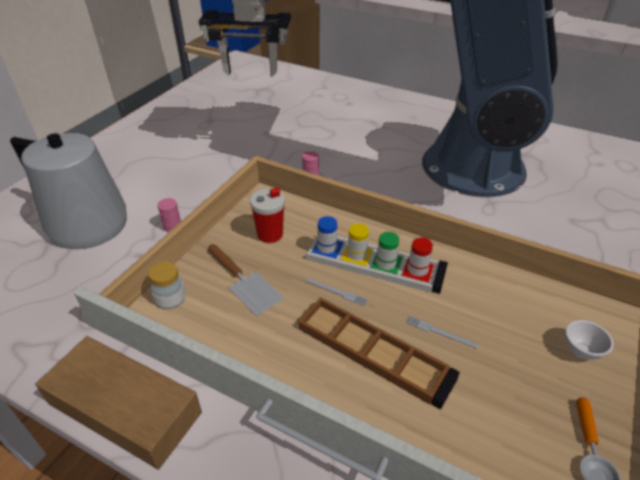

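The top view shows both black ends at the left (+y): insert at about (205,150), board at (248,250), and pots in the order red (192,253), green (230,243), yellow (266,240), blue (303,235) from the black end. Two pink look-alikes stand outside the drawer. So red goes to y=-93, green to -31, yellow to +31 and blue to +93. Next I'll take crops to measure from.

```bash
cat > h.py <<'E'
import cv2, numpy as np
from cell import *
def ray(n,px,c=None):
    c=c or get_calibration(n); K=c["camera_matrix"]; k=c["k1"]
    d=cv2.undistortPoints(np.array(px,float).reshape(-1,1,2),K,np.array([k,0,0,0.])).reshape(-1,2)
    P=c["pose"]; return P[:3,3],np.c_[d,np.ones(len(d))]@P[:3,:3].T
def atz(n,px,z,c=None):
    o,d=ray(n,px,c); return o+d*((z-o[2])/d[:,2])[:,None]
def proj(n,X,c=None):
    c=c or get_calibration(n); P=c["pose"]; q=(np.array(X).reshape(-1,3)-P[:3,3])@P[:3,:3]
    s=q[:,:2]/q[:,2:]; s=s*(1+c["k1"]*(s**2).sum(1,keepdims=True)); K=c["camera_matrix"]
    return s*[K[0,0],K[1,1]]+K[:2,2]
E
python3 - <<'E'
import cv2
t=cv2.imread("pics/top0.png"); s=cv2.imread("pics/scene0.png")
f=lambda im,x,y,w,h,k:cv2.resize(im[y:y+h,x:x+w],None,fx=k,fy=k,interpolation=cv2.INTER_CUBIC)
cv2.imwrite("pics/ct.png",f(t,120,115,200,150-0,4)); cv2.imwrite("pics/cs.png",f(s,290,210,200,200-50+50,3))
cv2.imwrite("pics/ct.png",f(t,120,115,220,180-5,3.4))
E
```

```text
(no output)
```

View pics/ct.png

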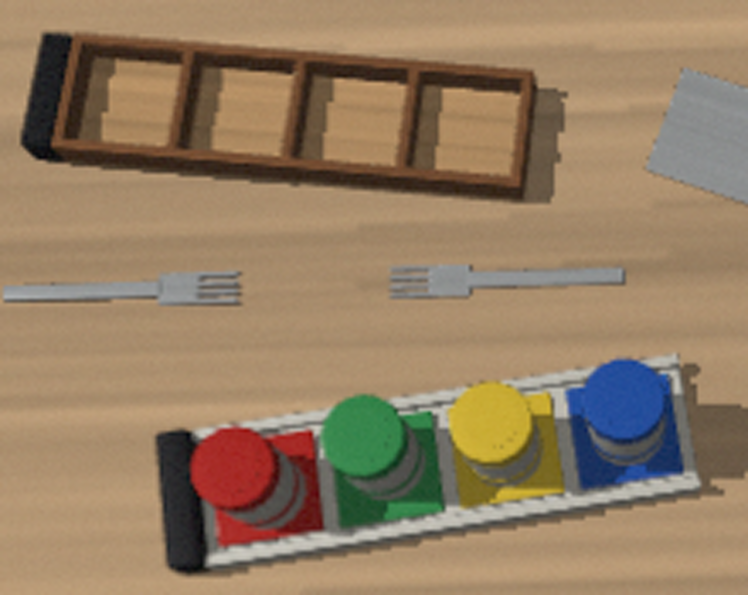

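View pics/cs.png

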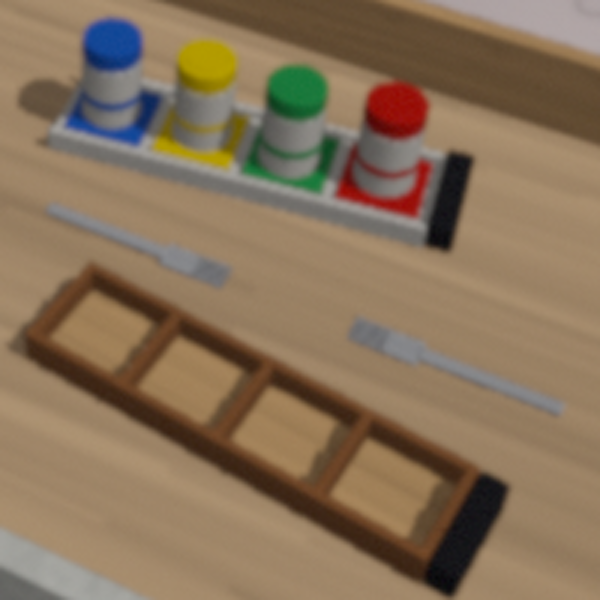

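Crop results, in crop pixels: insert rim corners in the top view are at about (78,37), (57,150), (534,72) and (521,187). Board rim corners are at (193,433), (207,562), (679,357) and (699,484). I read the matching scene-view corners and the lid-top centres as well. Next, a joint fit over both cameras.

```bash
python3 - <<'E'
from h import *
from scipy.optimize import least_squares
T=lambda p:np.array(p,float)/3.4+[120,115]-.35; S=lambda p:np.array(p,float)/3+[290,210]-.33
ct,cs=get_calibration("top"),get_calibration("scene")
def fit(nm,L,tp,sp,ti,si):
    def W(v,idx):
        c,s=np.cos(v[3]),np.sin(v[3]); P=L[idx]
        return np.c_[v[0]+c*P[:,0]-s*P[:,1],v[1]+s*P[:,0]+c*P[:,1],v[2]+P[:,2]]
    f=lambda v:np.r_[(proj("top",W(v,ti),ct)-tp).ravel(),(proj("scene",W(v,si),cs)-sp).ravel()]
    r=least_squares(f,[.45,0,0,0],loss="soft_l1"); print(nm,r.x.round(4),np.degrees(r.x[3]).round(2),"res",f(r.x).round(1)); return r.x
def box(w,h): return np.array([[w,.127,h],[-w,.127,h],[w,-.127,h],[-w,-.127,h]])
I=fit("insert",box(.034,.024),T([(78,37),(57,150),(534,72),(521,187)]),S([(427,560),(480,470),(30,332),(92,265)]),[0,1,2,3],[0,1,2,3])
B=fit("board",box(.036,.018),T([(193,433),(207,562),(679,357),(699,484)]),S([(427,228),(447,153),(52,130)]),[0,1,2,3],[0,1,2])
lt=T([(235,469),(364,436),(491,422),(624,400)]); ls=S([(397,108),(298,90),(208,66),(113,42)])
for i,n in enumerate("red green yellow blue".split()):
    f=lambda X:np.r_[(proj("top",X,ct)-lt[i]).ravel(),(proj("scene",X,cs)-ls[i]).ravel()]
    r=least_squares(f,[.4,0,.08]); y=[.093,.031,-.031,-.093][i]
    e=np.array([B[0]-np.sin(B[3])*y,B[1]+np.cos(B[3])*y,B[2]+.082]); a=-y
    g=np.array([I[0]-np.sin(I[3])*a,I[1]+np.cos(I[3])*a,I[2]+.072])
    print(n,"lid",r.x.round(4),f(r.x).round(1),"coaster",e.round(4),"goal lid",g.round(4))
E
```

```text
insert [ 0.6371 -0.0074 -0.0012 -0.1193] -6.84 res [-0.  -0.4 -0.6  0.   0.8  0.2  0.5  0.6  0.2  0.8  0.7 -0.6 -1.2  1.3
  0.1 -0.7]
board [ 0.4431 -0.0886  0.0016  0.1307] 7.49 res [ 0.2 -1.  -0.2  1.4 -0.1 -1.   0.8  1.   0.5  0.3  0.7  0.  -0.6  0.1]
red lid [0.4289 0.0023 0.0785] [ 0.5 -0.2  0.6 -0. ] coaster [0.431  0.0036 0.0836] goal lid [ 0.6261 -0.0997  0.0708]
green lid [ 0.4429 -0.0584  0.0789] [ 0.4 -0.1  0.5 -0. ] coaster [ 0.4391 -0.0579  0.0836] goal lid [ 0.6335 -0.0382  0.0708]
yellow lid [ 0.4481 -0.1185  0.0781] [ 0.3 -0.1  0.3  0. ] coaster [ 0.4471 -0.1194  0.0836] goal lid [0.6408 0.0234 0.0708]
blue lid [ 0.4568 -0.1823  0.0792] [ 0.4 -0.2  0.5  0.1] coaster [ 0.4552 -0.1809  0.0836] goal lid [0.6482 0.085  0.0708]
```

Both fits agree: the drawer floor is at z≈0, residuals are around 1 px, and the pots sit where their coasters say. I'll close the fingers along world x, so tool x = world y, tool y = world x and tool z is down. First I turn the tool -67°, then go over the red pot.

Emit:
servo_tool --increments "0 0 -9.576 0 0 0 1;0 0 -9.576 0 0 0 1;0 0 -9.576 0 0 0 1;0 0 -9.576 0 0 0 1;0 0 -9.576 0 0 0 1;0 0 -9.576 0 0 0 1;0 0 -9.578 0 0 0 1;0 0 0 0 0 0 1" --force 15

```text
time_s: 1.1
tcp_pos: [0.2146, -0.5062, 0.2184]
eef_rot: [-0.0, 0.708, 0.707, 0.0]
force: [0.5, -1.5, -0.8]
finger_gap: 0.0929
grip_force: 0.0
```

Emit:
servo_tool --increments "0 0 0 0.046 0.0196 0 1;0 0 0 0.046 0.0196 0 1;0 0 0 0.046 0.0196 0 1;0 0 0 0.046 0.0196 0 1;0 0 0 0.046 0.0196 0 1;0 0 0 0.046 0.0196 0 1;0 0 0 0.046 0.0196 0 1;0 0 0 0.046 0.0196 0 1;0 0 0 0.046 0.0196 0.02 1;0 0 0 0.046 0.0196 0.02 1;0 0 0 0.046 0.0196 0.02 1;0 0 0 0 0 0 1"

```text
time_s: 2.6
tcp_pos: [0.4301, 0.0019, 0.1574]
eef_rot: [-0.001, 0.707, 0.707, -0.001]
force: [0.0, -0.7, -0.1]
finger_gap: 0.0928
grip_force: 0.0
```

```bash
python3 - <<'E'
from h import *
print(read_state()["tcp_pos"]); c=get_calibration("wrist"); im=capture("wrist")
for X in ([.430,.003,.082],[.441,-.058,.082],[.6261,-.0997,.006],[.6335,-.0382,.006]):
    p=proj("wrist",X,c)[0]; print(X,p); 
    if abs(p).max()<2000: cv2.drawMarker(im,tuple(int(v) for v in p),(255,0,255),0,16,1)
cv2.imwrite("pics/w1.png",im)
E
```

```text
[0.43006594 0.00192303 0.15737614]
[0.43, 0.003, 0.082] [317.69888314 248.63572627]
[0.441, -0.058, 0.082] [331.9330508  323.83156691]
[0.6261, -0.0997, 0.006] [510.42639785 322.85127633]
[0.6335, -0.0382, 0.006] [527.57830536 265.99313285]
```

View pics/w1.png

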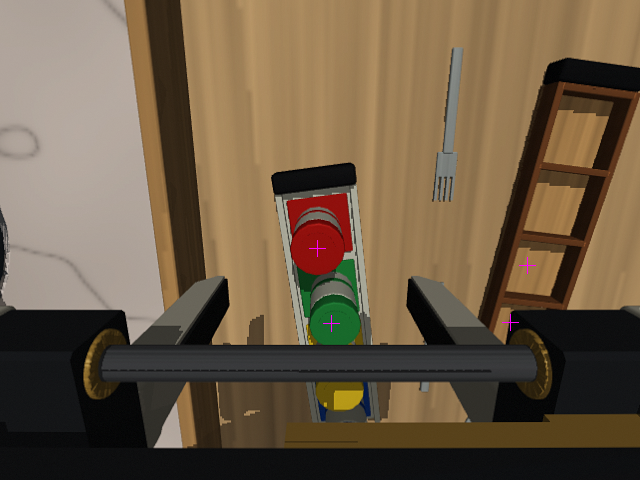

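The red and green lid centres match the projected positions, at (318,249) and (332,324). Descending and gripping red.

Emit:
servo_tool --increments "0 0 0 0.001 0 0.03 1;0 0 0 0 0 0.03 1;0 0 0 0 0 0.03 1;0 0 0 0 0 0.022 1;0 0 0 0 0 0 1;0 0 0 0 0 0 0;0 0 0 0 0 0 0;0 0 0 0 0 0 0;0 0 0 0 0 0 0;0 0 0 0 0 0 0;0 0 0 0 0 0 0;0 0 0 0 0 0 0" --force 15

```text
time_s: 4.15
tcp_pos: [0.4302, 0.0006, 0.0466]
eef_rot: [-0.0, 0.707, 0.707, -0.0]
force: [-0.9, -0.3, 1.2]
finger_gap: 0.0398
grip_force: 15.0
```

Gripped: gap 39.8 mm at 15 N. Lifting and carrying to the far bay.

Emit:
servo_tool --increments "0 0 0 0 0 -0.02 0;0 0 0 0 0 -0.03 0;0 0 0 0 0 -0.03 0;0 0 0 0 0 -0.02 0;0 0 0 -0.0128 0.0245 0 0;0 0 0 -0.0128 0.0245 0 0;0 0 0 -0.0128 0.0245 0 0;0 0 0 -0.0128 0.0245 0 0;0 0 0 -0.0128 0.0245 0 0;0 0 0 -0.0128 0.0245 0 0;0 0 0 -0.0128 0.0245 0 0;0 0 0 -0.0129 0.0245 0 0"

```text
time_s: 5.65
tcp_pos: [0.6267, -0.1023, 0.1461]
eef_rot: [-0.0, 0.707, 0.707, -0.0]
force: [-0.3, -0.4, -1.0]
finger_gap: 0.0398
grip_force: 15.0
```

Emit:
servo_tool --increments "0 0 0 0 0 0 0;0 0 0 0 0 0 0"

```text
time_s: 5.9
tcp_pos: [0.6254, -0.1015, 0.1461]
eef_rot: [-0.001, 0.707, 0.707, -0.0]
force: [-0.7, 0.0, -1.5]
finger_gap: 0.0399
grip_force: 15.0
```

```bash
python3 - <<'E'
from h import *
s=read_state(); print(s["tcp_pos"],s["eef_rot"],s["force"],s["finger_gap"]); c=get_calibration("wrist"); im=capture("wrist")
v=[.6371,-.0074,-.1193]; co,si=np.cos(v[2]),np.sin(v[2])
W=lambda x,y,z:[v[0]+co*x-si*y,v[1]+si*x+co*y,z]
for x,y in [(sx*.034,y) for sx in(1,-1) for y in (.127,-.127)]+[(sx*.028,y) for sx in (1,-1) for y in (.121,.065,.059,.003,-.003,-.059,-.065,-.121)]:
    p=proj("wrist",W(x,y,.024),c)[0]
    if abs(p).max()<2000: cv2.circle(im,tuple(int(round(t)) for t in p),2,(255,0,255),-1)
cv2.imwrite("pics/w2.png",im)
E
```

```text
[ 0.6254403  -0.10152615  0.14612358] [-6.14857719e-04  7.07103026e-01  7.07110197e-01 -3.18448867e-04] [-0.70107773  0.04304178 -1.53333002] 0.03986782980822057
```

View pics/w2.png

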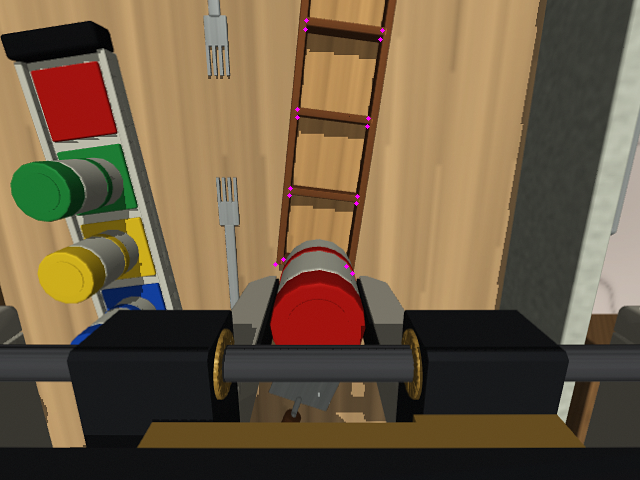

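The projected rim corners sit on the insert's wall corners, so the fit is good. The red pot is over its bay. Lowering it, slowly at the end.

Emit:
servo_tool --increments "0 0 0 0 0 0.03 0;0 0 0 0 0 0.03 0;0 0 0 0 0 0.03 0;0 0 0 0 0 0.013 0;0 0 0 0 0 0 0;0 0 0 0 0 0.002 0;0 0 0 0 0 0.002 0;0 0 0 0 0 0.001 0;0 0 0 0 0 0 0"

```text
time_s: 7.08
tcp_pos: [0.6263, -0.1019, 0.0388]
eef_rot: [0.0, 0.707, 0.707, 0.0]
force: [0.2, 0.7, -1.0]
finger_gap: 0.0398
grip_force: 15.0
```

Emit:
servo_tool --increments "0 0 0 0 0 0.001 0;0 0 0 0 0 0.0005 0;0 0 0 0 0 0.0005 0;0 0 0 0 0 0 0"

```text
time_s: 7.58
tcp_pos: [0.6262, -0.1019, 0.0367]
eef_rot: [0.0, 0.707, 0.707, 0.0]
force: [-1.1, 0.4, -0.5]
finger_gap: 0.0395
grip_force: 15.0
```

Emit:
servo_tool --increments "0 0 0 0 0 0.0005 0;0 0 0 0 0 0.0005 0;0 0 0 0 0 0 0"

```text
time_s: 7.95
tcp_pos: [0.6262, -0.1019, 0.0366]
eef_rot: [0.0, 0.707, 0.707, -0.0]
force: [-6.1, 0.7, 11.4]
finger_gap: 0.0397
grip_force: 15.0
```

Contact at the expected height (11 N). Releasing, retreating up, and moving to green.

Emit:
servo_tool --increments "0 0 0 0 0 -0.0005 0.6;0 0 0 0 0 0 1;0 0 0 0 0 0 1;0 0 0 0 0 0 1;0 0 0 0 0 -0.02 1;0 0 0 0 0 -0.045 1;0 0 0 0 0 -0.045 1;0 0 0 0.011 -0.0463 0 1;0 0 0 0.011 -0.0463 0 1;0 0 0 0.011 -0.0463 0 1;0 0 0 0.011 -0.0463 0 1;0 0 0 0 0 0 1"

```text
time_s: 9.45
tcp_pos: [0.4389, -0.0573, 0.1473]
eef_rot: [0.0, 0.707, 0.707, 0.0]
force: [1.0, -0.8, -0.5]
finger_gap: 0.0931
grip_force: 0.0
```

```bash
python3 - <<'E'
from h import *
print(read_state()["tcp_pos"]); cv2.imwrite("pics/s2.png",capture("scene")[150:420,220:520])
E
```

```text
[ 0.43888004 -0.05728031  0.14731315]
```

View pics/s2.png

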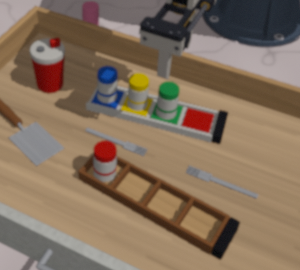

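Red stands upright in the far bay, at crop (105,160). Now green.

Emit:
servo_tool --increments "0 0 0 0 0.002 0.03 1;0 0 0 0 0 0.03 1;0 0 0 0 0 0.03 1;0 0 0 0 0 0.0105 1;0 0 0 0 0 0 1;0 0 0 0 0 0 0;0 0 0 0 0 0 0;0 0 0 0 0 0 0;0 0 0 0 0 0 0;0 0 0 0 0 0 0;0 0 0 0 0 0 0;0 0 0 0 0 0 0"

```text
time_s: 11.0
tcp_pos: [0.4431, -0.0579, 0.0456]
eef_rot: [-0.0, 0.707, 0.707, 0.0]
force: [-0.3, 0.2, 0.3]
finger_gap: 0.0401
grip_force: 15.0
```

Emit:
servo_tool --increments "0 0 0 0 0 -0.02 0;0 0 0 0 0 -0.03 0;0 0 0 0 0 -0.03 0;0 0 0 0 0 -0.02 0;0 0 0 0.0033 0.032 0 0;0 0 0 0.0033 0.032 0 0;0 0 0 0.0033 0.032 0 0;0 0 0 0.0033 0.032 0 0;0 0 0 0.0033 0.032 0 0;0 0 0 0.0033 0.032 0 0;0 0 0 0 0 0 0;0 0 0 0 0 0 0"

```text
time_s: 12.5
tcp_pos: [0.6341, -0.0381, 0.1451]
eef_rot: [-0.001, 0.707, 0.707, -0.0]
force: [0.1, 0.9, -1.4]
finger_gap: 0.0394
grip_force: 15.0
```

Emit:
servo_tool --increments "0 0 0 0 0 0.03 0;0 0 0 0 0 0.03 0;0 0 0 0 0 0.03 0;0 0 0 0 0 0.014 0;0 0 0 0 0 0 0;0 0 0 0 0 0.001 0;0 0 0 0 0 0.001 0;0 0 0 0 0 0.001 0;0 0 0 0 0 0.001 0;0 0 0 0 0 0 0"

```text
time_s: 13.75
tcp_pos: [0.635, -0.0381, 0.0376]
eef_rot: [-0.0, 0.707, 0.707, -0.0]
force: [-0.1, -0.3, -0.3]
finger_gap: 0.0397
grip_force: 15.0
```

Emit:
servo_tool --increments "0 0 0 0 0 0.0005 0;0 0 0 0 0 0.0005 0;0 0 0 0 0 0.0005 0;0 0 0 0 0 0 0"

```text
time_s: 14.25
tcp_pos: [0.635, -0.0381, 0.0361]
eef_rot: [-0.0, 0.707, 0.707, -0.0]
force: [0.1, 0.2, -1.4]
finger_gap: 0.0399
grip_force: 15.0
```

Emit:
servo_tool --increments "0 0 0 0 0 0.0005 0;0 0 0 0 0 0.0005 0;0 0 0 0 0 0 0"

```text
time_s: 14.62
tcp_pos: [0.6351, -0.0381, 0.0357]
eef_rot: [0.0, 0.707, 0.707, 0.0]
force: [-3.0, 1.1, 4.9]
finger_gap: 0.0398
grip_force: 15.0
```

Contact. Releasing and moving on to yellow.

Emit:
servo_tool --increments "0 0 0 0 0 0 0.6;0 0 0 0 0 0 1;0 0 0 0 0 0 1;0 0 0 0 0 0 1;0 0 0 0 0 -0.02 1;0 0 0 0 0 -0.045 1;0 0 0 0 0 -0.045 1;0 0 0 -0.0202 -0.0469 0 1;0 0 0 -0.0202 -0.0469 0 1;0 0 0 -0.0202 -0.0469 0 1;0 0 0 -0.0202 -0.0469 0 1;0 0 0 0 0 0 1"

```text
time_s: 16.12
tcp_pos: [0.4455, -0.1197, 0.1464]
eef_rot: [0.0, 0.708, 0.706, 0.0]
force: [0.5, -0.8, -0.0]
finger_gap: 0.0929
grip_force: 0.0
```

Emit:
servo_tool --increments "0 0 0 0 0.001 0.03 1;0 0 0 0 0 0.03 1;0 0 0 0 0 0.03 1;0 0 0 0 0 0.0105 1;0 0 0 0 0 0 1;0 0 0 0 0 0 0;0 0 0 0 0 0 0;0 0 0 0 0 0 0;0 0 0 0 0 0 0;0 0 0 0 0 0 0;0 0 0 0 0 0 0;0 0 0 0 0 0 0"

```text
time_s: 17.62
tcp_pos: [0.4483, -0.1189, 0.0446]
eef_rot: [-0.0, 0.707, 0.707, -0.0]
force: [-0.8, 0.1, 0.9]
finger_gap: 0.0394
grip_force: 15.0
```

Emit:
servo_tool --increments "0 0 0 0 0 -0.02 0;0 0 0 0 0 -0.03 0;0 0 0 0 0 -0.03 0;0 0 0 0 0 -0.02 0;0 0 0 0.0237 0.032 0 0;0 0 0 0.0237 0.032 0 0;0 0 0 0.0237 0.032 0 0;0 0 0 0.0237 0.032 0 0;0 0 0 0.0237 0.032 0 0;0 0 0 0.0237 0.032 0 0;0 0 0 0 0 0 0;0 0 0 0 0 0 0"

```text
time_s: 19.12
tcp_pos: [0.6398, 0.0231, 0.1441]
eef_rot: [-0.0, 0.707, 0.707, -0.0]
force: [-0.9, -0.3, -0.7]
finger_gap: 0.0397
grip_force: 15.0
```

Emit:
servo_tool --increments "0 0 0 0 0 0.03 0;0 0 0 0 0 0.03 0;0 0 0 0 0 0.03 0;0 0 0 0 0 0.014 0;0 0 0 0 0 0 0;0 0 0 0 0 0.001 0;0 0 0 0 0 0.001 0;0 0 0 0 0 0.001 0;0 0 0 0 0 0.001 0;0 0 0 0 0 0 0"

```text
time_s: 20.38
tcp_pos: [0.6404, 0.0233, 0.0366]
eef_rot: [-0.0, 0.707, 0.707, -0.0]
force: [-0.7, 0.1, -0.8]
finger_gap: 0.0396
grip_force: 15.0
```

Expected contact at about 0.0346.

Emit:
servo_tool --increments "0 0 0 0 0 0.0005 0;0 0 0 0 0 0.0005 0;0 0 0 0 0 0.0005 0;0 0 0 0 0 0.0005 0;0 0 0 0 0 0 0"

```text
time_s: 21.0
tcp_pos: [0.6404, 0.0233, 0.0347]
eef_rot: [0.0, 0.707, 0.707, 0.0]
force: [0.6, -0.2, -0.3]
finger_gap: 0.0399
grip_force: 15.0
```

Emit:
servo_tool --increments "0 0 0 0 0 0.0005 0;0 0 0 0 0 0 0"

```text
time_s: 21.25
tcp_pos: [0.6405, 0.0233, 0.0347]
eef_rot: [0.0, 0.707, 0.707, 0.0]
force: [-2.1, -0.6, 5.4]
finger_gap: 0.0398
grip_force: 15.0
```

Emit:
servo_tool --increments "0 0 0 0 0 0 0.6;0 0 0 0 0 0 1;0 0 0 0 0 0 1;0 0 0 0 0 0 1;0 0 0 0 0 -0.02 1;0 0 0 0 0 -0.045 1;0 0 0 0 0 -0.045 1;0 0 0 -0.041 -0.0369 0 1;0 0 0 -0.041 -0.0369 0 1;0 0 0 -0.041 -0.0369 0 1;0 0 0 -0.041 -0.0369 0 1;0 0 0 -0.041 -0.0369 0 1"

```text
time_s: 22.75
tcp_pos: [0.455, -0.183, 0.1456]
eef_rot: [0.001, 0.707, 0.707, 0.0]
force: [0.1, -0.9, 0.5]
finger_gap: 0.0929
grip_force: 0.0
```

Emit:
servo_tool --increments "0 0 0 0 0 0 1;0 0 0 0 0 0 1"

```text
time_s: 23.0
tcp_pos: [0.4566, -0.1817, 0.1451]
eef_rot: [0.001, 0.707, 0.707, 0.0]
force: [0.3, -0.1, -0.4]
finger_gap: 0.0931
grip_force: 0.0
```

Emit:
servo_tool --increments "0 0 0 0 0 0.03 1;0 0 0 0 0 0.03 1;0 0 0 0 0 0.03 1;0 0 0 0 0 0.0095 1;0 0 0 0 0 0 1;0 0 0 0 0 0 0;0 0 0 0 0 0 0;0 0 0 0 0 0 0;0 0 0 0 0 0 0;0 0 0 0 0 0 0;0 0 0 0 0 0 0;0 0 0 0 0 0 0"

```text
time_s: 24.5
tcp_pos: [0.456, -0.1817, 0.0446]
eef_rot: [0.0, 0.707, 0.707, 0.0]
force: [1.3, 0.2, 0.5]
finger_gap: 0.0399
grip_force: 15.0
```

Emit:
servo_tool --increments "0 0 0 0 0 -0.02 0;0 0 0 0 0 -0.03 0;0 0 0 0 0 -0.03 0;0 0 0 0 0 -0.02 0;0 0 0 0.0381 0.0275 0 0;0 0 0 0.0381 0.0275 0 0;0 0 0 0.0381 0.0275 0 0;0 0 0 0.0381 0.0275 0 0;0 0 0 0.0381 0.0275 0 0;0 0 0 0.0381 0.0275 0 0;0 0 0 0.0381 0.0275 0 0;0 0 0 0 0 0 0"

```text
time_s: 26.0
tcp_pos: [0.6491, 0.0874, 0.1438]
eef_rot: [-0.0, 0.706, 0.708, -0.0]
force: [-0.2, 0.2, -1.6]
finger_gap: 0.0395
grip_force: 15.0
```

Emit:
servo_tool --increments "0 0 0 0 0 0 0;0 0 0 0 0 0.03 0;0 0 0 0 0 0.03 0;0 0 0 0 0 0.03 0;0 0 0 0 0 0.014 0;0 0 0 0 0 0 0;0 0 0 0 0 0.001 0;0 0 0 0 0 0.001 0;0 0 0 0 0 0.001 0;0 0 0 0 0 0.001 0;0 0 0 0 0 0 0"

```text
time_s: 27.38
tcp_pos: [0.6484, 0.085, 0.0366]
eef_rot: [-0.0, 0.707, 0.707, -0.0]
force: [-0.3, 1.1, -1.0]
finger_gap: 0.0396
grip_force: 15.0
```

Emit:
servo_tool --increments "0 0 0 0 0 0.0005 0;0 0 0 0 0 0.0005 0;0 0 0 0 0 0.0005 0;0 0 0 0 0 0.0005 0;0 0 0 0 0 0 0"

```text
time_s: 28.0
tcp_pos: [0.6484, 0.085, 0.0347]
eef_rot: [0.0, 0.707, 0.707, -0.0]
force: [-0.3, 0.2, 0.1]
finger_gap: 0.04
grip_force: 15.0
```

Emit:
servo_tool --increments "0 0 0 0 0 0.0005 0;0 0 0 0 0 0 0"

```text
time_s: 28.25
tcp_pos: [0.6485, 0.085, 0.0347]
eef_rot: [0.0, 0.707, 0.707, 0.0]
force: [-3.2, -1.5, 4.9]
finger_gap: 0.0401
grip_force: 15.0
```

Contact. Releasing, retreating up and back out of the view.

Emit:
servo_tool --increments "0 0 0 0 0 0 0.6;0 0 0 0 0 0 1;0 0 0 0 0 0 1;0 0 0 0 0 0 1;0 0 0 0 0 -0.02 1;0 0 0 0 0 -0.045 1;0 0 0 0 0 -0.045 1;0 0 0 0 -0.05 -0.02 1;0 0 0 0 -0.05 -0.02 1;0 0 0 0 -0.05 0 1;0 0 0 0 -0.05 0 1;0 0 0 0 0 0 1"

```text
time_s: 29.75
tcp_pos: [0.446, 0.0851, 0.1855]
eef_rot: [0.0, 0.707, 0.707, 0.0]
force: [0.8, 1.0, 0.6]
finger_gap: 0.093
grip_force: 0.0
```

```bash
python3 - <<'E'
from h import *
print(read_state()["tcp_pos"]); a=capture("scene")[200:420,250:500]; b=capture("top")[100:320,110:360]
cv2.imwrite("pics/end.png",cv2.resize(np.hstack([a,b]),(800,352)))
E
```

```text
[0.44604886 0.08507673 0.18546017]
```

View pics/end.png

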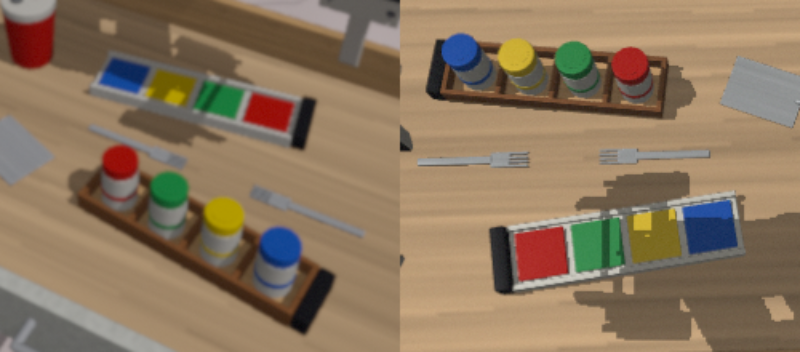

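All four pots stand upright, one to a bay. From the insert's black end at crop (437,70) the order is blue, yellow, green, red, which is the board's order reversed.

```bash
python3 -c "
from cell import *
print(hand_in())"
```

```text
the job is handed in; nothing more can be done
None
```

All four pots stand upright in the insert's bays in reverse order (blue, yellow, green, red from its black end), and the job was handed in at about 30 s of the 106 s allowed; no verdict came back.

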